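# Bolt the blade box past its spring catch

## Task

Lock the blade box: press the yellow spring catch bar down with one fingertip and, keeping it down, push the red plate of the bolt with the other fingertip until the bolt is fully home through the brass keeper; then let go, so that the catch bar springs up again and locks the bolt. Do not force anything, and leave the tins, the scissors and the orange pot where they are.

Things in the scene. Friction and masses are not known exactly. Their poses are not given: they have to be found in the camera images.
- blade_box: Low blue steel box fixed to the bench, 240 (x) by 300 (y) by 70 mm high, grey lid. Origin: centre of its underside; z up. The bolt slides along its +y, to the brass keeper near that end; catch bar on the -x side, bolt on the +x side. Except the catch bar and the red plate, all on its lid stays under 105 mm above the bench. Fixed at random, yaw up to 0.6 rad.
- catch_top (a point): Centre of the top face of the flat yellow catch bar: 46 mm wide (box x), 134 mm long (box y), 6 mm thick, top 120 mm above the bench when up. In the box frame at x -35, y +14 mm. It only moves straight down, so a fingertip may slide along it while pressing.
- catch (a joint): How far the catch bar is pressed, m: 0 = sprung up, 0.012 = bottom stop. About 1.2 N starts it, 6 N holds it at 0.009, 7.5 N at the stop. Its three yellow teeth stand in the bolt's way and clear it from 0.0065 on: hold it at 0.008 to 0.012. Let up too early, it blocks the bolt at the next tooth or is stuck under it.
- push_plate (a point): Centre of the top edge of the bolt's upright red push plate: 44 mm wide (box x), 10 mm thick (box y), from 90 to 140 mm above the bench. In the box frame at x +34 mm, and y -35 mm when joint bolt is 0; it moves along box +y with the bolt. Push its -y face. Between plate and catch bar is a 24 mm gap; their centre lines are 69 mm apart.
- bolt (a joint): How far the bolt is slid along box +y, m: starts at 0 to 0.004; home at 0.055 to 0.060 (end stop), where the catch bar can spring up behind it. Sliding friction about 2.5 N; it stays where it is left.
- tin_a: Open tin, brass coloured, 77 mm across, 100 mm high, with cardboard strips in it, standing on the bench off the box's +y end. Origin: centre of its underside. Bystander.
- tin_b: Open tin, bare grey metal, 77 mm across, 100 mm high, with cardboard strips in it, standing on the bench off the box's -y end. Origin: centre of its underside. Bystander.
- screw_pot: Small orange pot with a white lid, 34 mm across and 34 mm high, standing loose on the box's lid on its +x side, top about 104 mm above the bench. Origin: centre of its underside. Bystander.
- scissors: Scissors with blue handles, about 155 mm long and 9 mm thick, lying flat on the bench beyond the box (its +x side). Origin at the pivot. Bystander.

How it is judged:
On the way, in this order (a step that is already met when the one before it is completed fails the run):
1. a fingertip presses the catch bar down, the bolt still back (contact force between the fingers and catch above 1 N and value of joint catch above 0.006 m and value of joint bolt below 0.01 m), for 0.1 s.
2. the bolt is pushed along by the fingers while they hold the catch bar down (contact force between the fingers and catch above 1 N and value of joint catch above 0.006 m and value of joint bolt between 0.012 and 0.05 m and contact force between the fingers and bolt above 0.3 N), for 0.05 s.
3. the bolt is home with the catch bar still held down (contact force between the fingers and catch above 1 N and value of joint catch above 0.006 m and value of joint bolt above 0.054 m), for 0.05 s.
At the end, for the whole second after the job is handed in: The bolt is slid at least 54 mm (home), the catch bar has sprung up to within 2 mm behind it, the fingers are off, and the tins, scissors and pot are within 20 mm of where they stood, at rest (value of joint bolt above 0.054 m and value of joint catch below 0.002 m and distance of each of tin_a, tin_b, screw_pot, scissors from where it was at the start of the episode below 0.02 m and linear speed of each of tin_a, tin_b, screw_pot, scissors below 0.02 m/s); the robot touches nothing.
It fails at once if one of the bystanders (tin_a) is pushed aside, lifted or knocked over (distance of tin_a from where it was at the start of the episode above 0.02 m or angle between tin_a's own z axis and vertical above 0.35 rad).
It fails at once if one of the bystanders (tin_b) is pushed aside, lifted or knocked over (distance of tin_b from where it was at the start of the episode above 0.02 m or angle between tin_b's own z axis and vertical above 0.35 rad).
It fails at once if one of the bystanders (screw_pot) is pushed aside, lifted or knocked over (distance of screw_pot from where it was at the start of the episode above 0.02 m or angle between screw_pot's own z axis and vertical above 0.35 rad).
It fails at once if one of the bystanders (scissors) is pushed aside, lifted or knocked over (distance of scissors from where it was at the start of the episode above 0.02 m).
It fails at once if the bolt or the catch bar is forced (more than 60 N) (contact force between the fingers and bolt above 60 N or contact force between the fingers and catch above 60 N).
It also fails if it takes over 42 s, if anything falls off the work surface, if the arm or the gripper's body presses on something with over 40 N, if the wrist force passes 120 N, or if a joint passes its speed limit or range.

## Robot

A 6-joint arm with a two-finger parallel gripper is mounted at the origin on the work surface. World frame = base frame: x ahead of the robot, y to its left, z up, the work surface at z = 0. Lengths are in m, angles in rad, forces in N, time in s.
With the tool pointing down it reaches from about 0.375 to 0.9 m from the base axis. Payload 3.1 kg.
Tool frame: the origin (TCP) lies between the finger pads; the fingertips stand robot.tip_extent ahead of it and the grasp point (between the pads) lies 3 mm ahead of it (robot.tip_extent is the distance from the TCP to the fingertips, in m); z points along the fingers, x is the direction in which the jaws open and shut, and the axes are right-handed (so a half turn about z gives the same grasp; the last joint's range is limited). The gripper opens to 87 mm and grips with 3 to 60 N. Pads are 19 mm wide; open, the fingers measure 117 mm over their backs; the gripper's body (75 mm by 190 mm) begins 51 mm behind the grasp point.
Start: joints at [0.924, 0.527, 1.433, -0, 1.181, -0.178], TCP at [0.282, 0.558, 0.245] pointing down, gripper open.
Joint ranges: [-3.08, 3.08], [-0.75, 2.2], [0.22, 2.44], [-1.43, 4.57], [0, 2.65], [-2.85, 2.85]. Speed limits (rad/s): [2.79, 2.79, 3.14, 3.14, 3.14, 3.14].

## Interface

Orientations are given as a unit quaternion [x, y, z, w].
In Python, from rig import robot, cams gives the robot as it stands.
- The arm moves only by the tool carry_out, never from a script. Its argument "steps" is a list of rows, each a list of 3 entries, a list of its own where there are three numbers: the shift along the world's x, y, z in cm, then the turn about the world's z in degrees, then the closure, from 0 (fully open) to 1 (shut). In form: [[[dx, dy, dz], spin, fingers], ...]. A call has 1 to 10 rows; each row shifts and turns the pose as measured when the row begins; what a row does not reach is not made up. A row lasts 1/10 s, in which the tool goes at most 50 mm and 8.59 degrees, less where a joint would pass 70% of its speed; a pose out of reach is approached as far as the arm can. A call with a gripper value outside its range is refused whole. The fingers move at their own pace and stop on an object; "squeeze" is the grip in N (left out, the last holds). Time passes only in rows, so rows that do not move let the fingers close. It gives the time, the measured TCP pose, the force and the opening at its end, in the units of the state.
- robot.get_obs(): the state, without advancing time (a new reading comes with each control period).
- cams.camera(name): name is "side" or "top" or "wrist"; returns a dict with "pixels" (384x512x3 uint8, red, green, blue), "fx", "fy", "cx", "cy" (pixels), "eye" and "rotation" of the camera in the world. Camera axes: x right, y up, looking along -z (the intrinsics and any distortion apply to the point x, -y, -z); pixel columns grow to the right and rows downward; lengths in m; the calibration is good to about 2 mm. A picture is of the moment at which its call begins. There is no depth.
- robot.hand_in(): hands the job in, once; it reports no verdict.
The state is a dict: "time": time; "q": joint angles; "joint_velocities": joint speeds; "joint_torque": joint torques, N m; "position": TCP position; "tool_rot": TCP orientation; "ft_force": force on the tool from outside, world axes, zero at the start; "moment": the same for the moment, N m; "grip_width": finger opening in m.
Only numpy, scipy, OpenCV 4.12 (cv2) and the standard library are available. Lean on these libraries where they do the work, as an engineer would, in place of code of your own. Each camera call takes 0.05 s, during which the arm holds its last target. There are 200 camera calls.

## Working session

There is one attempt and no reset: what is moved stays moved. The work goes in short steps, Python scripts to look and compute and a tool call to move; the robot and the scene stay as the last step left them, time stands still between calls to the robot, and variables do not carry over. Pictures are saved under pics/ and viewed, about 8 in all and at most 12, crops included, and the job is handed in when it is done.

Besides the shell and the picture viewer there is one more tool, called after "Emit:" in YAML: its name, and indented under it one key for each argument. carry_out: Moves the arm, as the interface text tells. Its arguments: {"type":"object","properties":{"steps":{"type":"array"},"squeeze":{"type":"number"}},"required":["steps"]}

```bash
mkdir -p pics; ls; python3 - <<'E'
from rig import robot, cams
import cv2, numpy as np
print(robot.get_obs(), robot.tip_extent)
for n in ("top","side"):
    c=cams.camera(n); cv2.imwrite(f"pics/{n}0.png",c["pixels"][:,:,::-1])
    np.savez(f"{n}0.npz",**{k:np.array(v) for k,v in c.items()})
    print(n,{k:v for k,v in c.items() if k!="pixels"})
E
```

```text
pics
{'time': 0.0, 'q': array([ 9.24492704e-01,  5.28420898e-01,  1.43389179e+00, -1.49209228e-05,
        1.18139762e+00, -1.78515353e-01]), 'joint_velocities': array([-0.00180543,  0.00095622, -0.00148899, -0.00198822,  0.00079962,
       -0.00055975]), 'joint_torque': array([-3.54104659e-04, -4.40038526e+01, -1.76595175e+01,  6.31593168e-02,
        5.79993508e-02, -1.25380025e-04]), 'position': array([0.28138991, 0.55730965, 0.24360274]), 'tool_rot': array([ 8.51735456e-01,  5.23970984e-01, -9.83510240e-04,  3.92261243e-04]), 'ft_force': array([0.89545189, 0.40601829, 0.6055137 ]), 'moment': array([ 0.03300888, -0.0110399 ,  0.03962249]), 'grip_width': 0.08692051755033814} 0.022
top {'fx': 448.78281012161, 'fy': 448.78281012161, 'cx': 254.33782622983117, 'cy': 182.18733238340369, 'eye': array([0.49650906, 0.01858573, 1.05975411]), 'rotation': array([ 0.04837297, -0.04361899, -0.70385784,  0.70734827])}
side {'fx': 354.4056156082394, 'fy': 354.4056156082394, 'cx': 248.1570821561803, 'cy': 190.38500655669992, 'eye': array([0.24780186, 0.41492077, 0.73251368]), 'rotation': array([-0.12369306,  0.3185093 ,  0.8675976 , -0.36128417])}
```

View pics/top0.png

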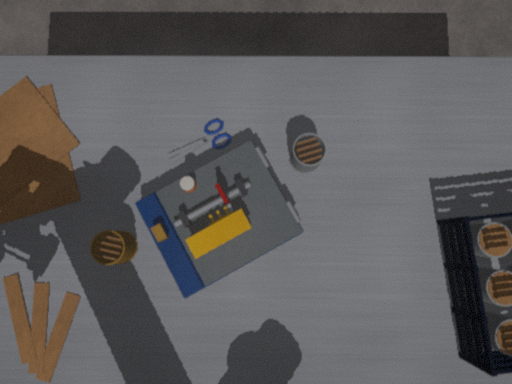

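View pics/side0.png

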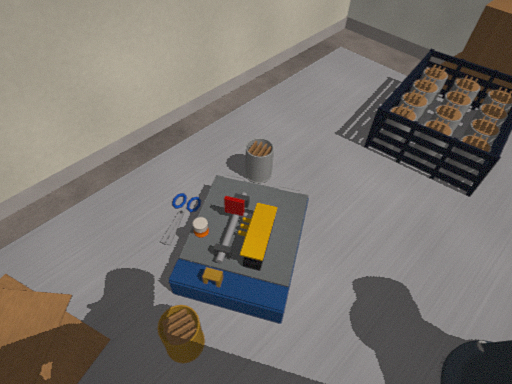

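```bash
cat > h.py <<'E'
import numpy as np, cv2
from scipy.spatial.transform import Rotation as R
def ray(c,p):
    d=np.array([(p[0]-c["cx"])/c["fx"],-(p[1]-c["cy"])/c["fy"],-1.])
    return np.array(c["eye"]), R.from_quat(c["rotation"]).apply(d)
def onz(c,p,z):
    e,d=ray(c,p); return e+d*(z-e[2])/d[2]
def tri(c1,p1,c2,p2):
    e1,d1=ray(c1,p1); e2,d2=ray(c2,p2)
    s=np.linalg.lstsq(np.c_[d1,-d2],e2-e1,rcond=None)[0]
    a,b=e1+s[0]*d1,e2+s[1]*d2; return (a+b)/2,np.linalg.norm(a-b)
def blob(c,lo,hi,n=1):
    hsv=cv2.cvtColor(np.ascontiguousarray(c["pixels"]),cv2.COLOR_RGB2HSV)
    m=cv2.inRange(hsv,np.array(lo),np.array(hi))
    cs=cv2.findContours(m,cv2.RETR_EXTERNAL,cv2.CHAIN_APPROX_NONE)[0]
    return sorted(cs,key=cv2.contourArea)[::-1][:n]
YEL=((22,180,150),(32,255,255)); RED=((0,180,90),(6,255,255))
E
python3 - <<'E'
from h import *
C={n:dict(np.load(f"{n}0.npz")) for n in("top","side")}
for n,c in C.items():
    y=blob(c,*YEL)[0]; r=blob(c,*RED,3)
    b=cv2.boxPoints(cv2.minAreaRect(y))
    print(n,"yellow area",cv2.contourArea(y),"box px",b.round(1).tolist())
    W=np.array([onz(c,p,.12) for p in b]); print(W.round(4).tolist(), "sides",[np.linalg.norm(W[i]-W[i-1]).round(4) for i in range(4)],"ctr",W.mean(0).round(4))
    for k in r:
        if cv2.contourArea(k)<8: continue
        rb=cv2.boxPoints(cv2.minAreaRect(k)); print(" red",cv2.contourArea(k),rb.round(1).tolist(),[onz(c,p,.14).round(4)[:2].tolist() for p in rb])
    big=cv2.resize(c["pixels"][150:290,130:310] if n=="top" else c["pixels"][170:310,160:320],None,fx=4,fy=4,interpolation=cv2.INTER_CUBIC)
    cv2.imwrite(f"pics/{n}crop.png",big[:,:,::-1])
E
```

```text
top yellow area 1027.0 box px [[185.10000610351562, 239.60000610351562], [240.39999389648438, 208.89999389648438], [250.39999389648438, 226.89999389648438], [195.10000610351562, 257.6000061035156]]
[[0.4985, 0.1685, 0.12], [0.5629, 0.0542, 0.12], [0.5255, 0.033, 0.12], [0.4617, 0.1469, 0.12]] sides [np.float64(0.0427), np.float64(0.1313), np.float64(0.043), np.float64(0.1306)] ctr [0.5122 0.1006 0.12  ]
 red 34.5 [[215.39999389648438, 185.3000030517578], [218.3000030517578, 183.8000030517578], [227.8000030517578, 201.60000610351562], [224.89999389648438, 203.10000610351562]] [[0.61, 0.1056], [0.6133, 0.0995], [0.5765, 0.0794], [0.5732, 0.0854]]
side yellow area 1119.5 box px [[240.1999969482422, 253.89999389648438], [255.3000030517578, 200.89999389648438], [277.0, 207.10000610351562], [261.79998779296875, 260.1000061035156]]
[[0.4996, 0.1709, 0.12], [0.5708, 0.0549, 0.12], [0.526, 0.0336, 0.12], [0.4604, 0.1505, 0.12]] sides [np.float64(0.0442), np.float64(0.1361), np.float64(0.0497), np.float64(0.1341)] ctr [0.5142 0.1025 0.12  ]
 red 244.5 [[223.0, 212.0], [225.0, 195.8000030517578], [244.60000610351562, 198.1999969482422], [242.60000610351562, 214.39999389648438]] [[0.5868, 0.1355], [0.6158, 0.103], [0.5815, 0.0777], [0.554, 0.1109]]
```

View pics/topcrop.png

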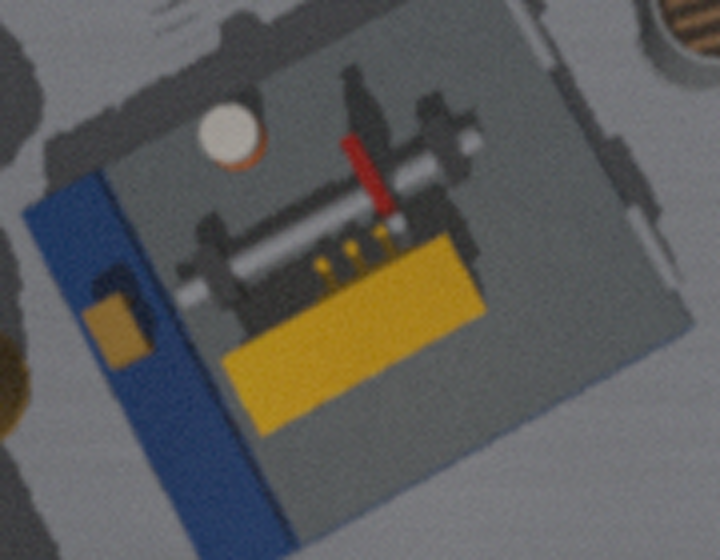

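The top view shows the yellow bar centred near (218,234), the red plate near (222,194) and the brass keeper end at left. So box yaw is about 0.512 rad. The bar measures 131×43 mm, and the plate sits at (+67,−47) mm from the bar centre, which matches the geometry given. The start target for the TCP is about (0.574, 0.059).

Emit:
carry_out:
  steps:
    - [[2.5,-4.3,0.1],-3.4,0.38]
    - [[2.5,-4.3,0.1],-3.4,0.38]
    - [[2.5,-4.3,0.1],-3.4,0.38]
    - [[2.5,-4.3,0],-3.4,0.38]
    - [[2.5,-4.3,0],-3.4,0.38]
    - [[2.5,-4.3,0],-3.4,0.38]
    - [[2.5,-4.3,0],-3.4,0.38]
    - [[2.5,-4.3,0],-3.4,0.38]
    - [[2.5,-4.3,0],-3.4,0.38]
    - [[2.5,-4.3,0],-3.4,0.38]

```text
time: 1.1
position: [0.5272, 0.1247, 0.2432]
tool_rot: [0.969, 0.247, -0.002, -0.001]
ft_force: [1.3, 0.8, -0.9]
grip_width: 0.0542
```

Emit:
carry_out:
  steps:
    - [[2.4,-3.3,0],0,0.38]
    - [[2.2,-3.1,0],0,0.38]
    - [[0,0,0],0,0.38]
    - [[0,0,0],0,0.38]

```text
time: 1.5
position: [0.5774, 0.0508, 0.2416]
tool_rot: [0.97, 0.241, -0.003, -0.001]
ft_force: [-0.1, 0.2, -0.5]
grip_width: 0.0536
```

```bash
cat > st.py <<'E'
from rig import robot
from h import *
o=robot.get_obs(); a=np.degrees(R.from_quat(o["tool_rot"]).as_matrix()[:,0])/57.29578
ex=np.array([np.cos(.512),np.sin(.512)]); ey=np.array([-ex[1],ex[0]])
d=o["position"][:2]-[.5496,.1056]
print("t",o["time"],"pos",o["position"].round(4),"ang",np.degrees(np.arctan2(a[1],a[0])).round(2),"box mm",(d@ex*1e3).round(1),(d@ey*1e3).round(1),"tip z",(o["position"][2]-.022).round(4),"F",o["ft_force"].round(2),"Fbox",(o["ft_force"][:2]@ex).round(2),(o["ft_force"][:2]@ey).round(2),"w",round(o["grip_width"],4))
E
python3 st.py
```

```text
t 1.5 pos [0.5774 0.0508 0.2416] ang 27.95 box mm -2.7 -61.4 tip z 0.2196 F [-0.13  0.22 -0.52] Fbox -0.0 0.25 w 0.0536
```

Emit:
carry_out:
  steps:
    - [[-0.3,0.8,-1],1.4,0.38]
    - [[0,0,-2.5],0,0.38]
    - [[0,0,-2],0,0.38]
    - [[0,0,-1.2],0,0.38]
    - [[0,0,0],0,0.38]
    - [[0,0,0],0,0.38]

```text
time: 2.1
position: [0.5679, 0.0675, 0.1703]
tool_rot: [0.966, 0.26, -0.005, -0.003]
ft_force: [0.1, 0.1, 0.3]
grip_width: 0.0541
```

```bash
python3 st.py; python3 - <<'E'
from rig import cams
import cv2
p=cams.camera("side")["pixels"][120:300,140:340]; cv2.imwrite("pics/s1.png",cv2.resize(p,None,fx=3.5,fy=3.2,interpolation=cv2.INTER_CUBIC)[:,:,::-1])
E
```

```text
t 2.1 pos [0.5679 0.0675 0.1703] ang 30.11 box mm -2.7 -42.1 tip z 0.1483 F [0.08 0.14 0.34] Fbox 0.14 0.09 w 0.0541
```

View pics/s1.png

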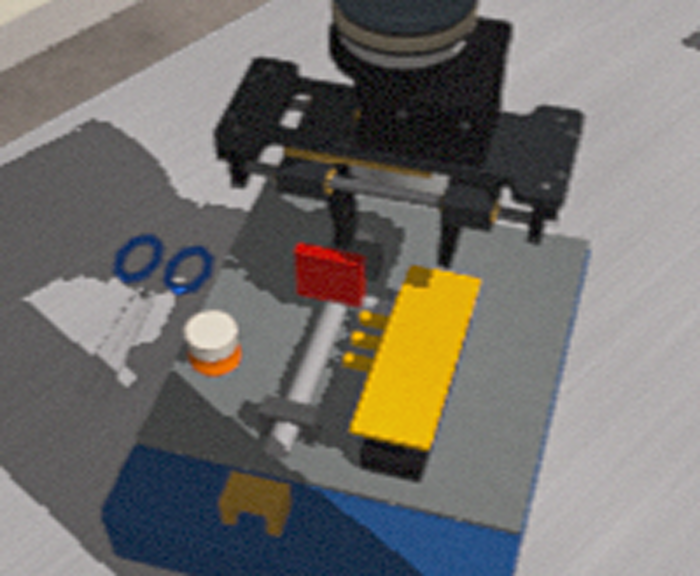

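The fingers straddle correctly, one over the catch bar end at crop (450,270) and one behind the plate at (345,250). They sit about 11 mm too far along +y, so I'll correct before descending.

Emit:
carry_out:
  steps:
    - [[0.6,-0.85,0],-0.7,0.38]
    - [[0,0,0],0,0.38]
    - [[0,0,0],0,0.38]

```text
time: 2.45
position: [0.5759, 0.0585, 0.1727]
tool_rot: [0.967, 0.254, -0.003, -0.002]
ft_force: [-0.2, 0.2, -0.1]
grip_width: 0.0542
```

```bash
python3 st.py
```

```text
t 2.45 pos [0.5759 0.0585 0.1727] ang 29.38 box mm -0.2 -54.0 tip z 0.1507 F [-0.16  0.19 -0.11] Fbox -0.05 0.24 w 0.0542
```

Emit:
carry_out:
  steps:
    - [[0,0,-0.7],0,0.38]
    - [[0,0,-0.7],0,0.38]
    - [[0,0,-0.6],0,0.38]
    - [[0,0,0],0,0.38]
    - [[0,0,0],0,0.38]

```text
time: 2.95
position: [0.5761, 0.0578, 0.1513]
tool_rot: [0.967, 0.253, -0.002, -0.002]
ft_force: [-0.2, 0.2, -0.3]
grip_width: 0.0539
```

```bash
python3 st.py
```

```text
t 2.95 pos [0.5761 0.0578 0.1513] ang 29.31 box mm -0.3 -54.6 tip z 0.1293 F [-0.15  0.24 -0.29] Fbox -0.02 0.28 w 0.0539
```

Emit:
carry_out:
  steps:
    - [[0,0,-0.6],0,0.38]
    - [[0,0,-0.5],0,0.38]
    - [[0,0,-0.3],0,0.38]
    - [[0,0,0],0,0.38]
    - [[0,0,0],0,0.38]

```text
time: 3.45
position: [0.5765, 0.0579, 0.1372]
tool_rot: [0.967, 0.253, -0.002, -0.001]
ft_force: [-0.8, 0.5, 3.5]
grip_width: 0.0542
```

```bash
python3 st.py
```

```text
t 3.45 pos [0.5765 0.0579 0.1372] ang 29.34 box mm 0.1 -54.8 tip z 0.1152 F [-0.82  0.47  3.5 ] Fbox -0.48 0.81 w 0.0542
```

Emit:
carry_out:
  steps:
    - [[0,0,-0.4],0,0.38]
    - [[0,0,-0.2],0,0.38]
    - [[0,0,0],0,0.38]
    - [[0,0,0],0,0.38]

```text
time: 3.85
position: [0.5765, 0.0579, 0.1325]
tool_rot: [0.967, 0.253, -0.002, -0.001]
ft_force: [-0.6, 0.7, 5.9]
grip_width: 0.054
```

```bash
python3 st.py
```

```text
t 3.85 pos [0.5765 0.0579 0.1325] ang 29.35 box mm 0.1 -54.8 tip z 0.1105 F [-0.58  0.69  5.94] Fbox -0.17 0.89 w 0.054
```

Emit:
carry_out:
  steps:
    - [[-0.15,0.26,-0.05],0,0.38]
    - [[-0.15,0.26,0],0,0.38]
    - [[-0.15,0.26,0],0,0.38]
    - [[-0.15,0.26,0],0,0.38]
    - [[-0.15,0.26,0],0,0.38]

```text
time: 4.35
position: [0.576, 0.0641, 0.1356]
tool_rot: [0.966, 0.257, 0.005, 0.008]
ft_force: [0.8, -3.1, 4.1]
grip_width: 0.0539
```

```bash
python3 st.py
```

```text
t 4.35 pos [0.576  0.0641 0.1356] ang 29.77 box mm 2.7 -49.1 tip z 0.1136 F [ 0.84 -3.12  4.09] Fbox -0.8 -3.13 w 0.0539
```

Emit:
carry_out:
  steps:
    - [[0,0,-0.3],-0.3,0.38]
    - [[0,0,-0.15],0,0.38]
    - [[0,0,0],0,0.38]

```text
time: 4.65
position: [0.5761, 0.064, 0.1322]
tool_rot: [0.967, 0.254, 0.005, 0.008]
ft_force: [-0.2, -2.0, 6.2]
grip_width: 0.0539
```

```bash
python3 st.py
```

```text
t 4.65 pos [0.5761 0.064  0.1322] ang 29.45 box mm 2.7 -49.3 tip z 0.1102 F [-0.23 -2.01  6.2 ] Fbox -1.18 -1.64 w 0.0539
```

Emit:
carry_out:
  steps:
    - [[-0.34,0.5,-0.12],0,0.38]
    - [[-0.34,0.5,-0.12],0,0.38]

```text
time: 4.85
position: [0.574, 0.0703, 0.1318]
tool_rot: [0.967, 0.256, 0.009, 0.013]
ft_force: [2.3, -8.2, 6.6]
grip_width: 0.054
```

```bash
python3 st.py
```

```text
t 4.85 pos [0.574  0.0703 0.1318] ang 29.62 box mm 4.0 -42.7 tip z 0.1098 F [ 2.25 -8.22  6.64] Fbox -2.06 -8.27 w 0.054
```

```bash
cat > bolt.py <<'E'
from rig import cams
from h import *
ex=np.array([np.cos(.512),np.sin(.512)]); ey=np.array([-ex[1],ex[0]])
def m(c):
    k=blob(c,*RED)[0]; b=cv2.boxPoints(cv2.minAreaRect(k)); b=b[np.argsort(b[:,1])][:2]
    d=np.mean([onz(c,p,.14) for p in b],0)[:2]-[.5496,.1056]; return d@ex*1e3,d@ey*1e3,cv2.contourArea(k)
print(m(dict(np.load("side0.npz"))),m(cams.camera("side")))
E
python3 bolt.py; python3 st.py
```

```text
(np.float64(35.300768017448455), np.float64(-37.3166118340246), 244.5) (np.float64(34.33570155076808), np.float64(-31.558848723635688), 250.5)
t 4.9 pos [0.5737 0.0709 0.1318] ang 29.63 box mm 4.0 -42.1 tip z 0.1098 F [ 1.96 -7.    6.4 ] Fbox -1.72 -7.06 w 0.0542
```

Emit:
carry_out:
  steps:
    - [[-0.68,1.0,-0.12],0,0.38]
    - [[-0.68,1.0,-0.12],0,0.38]

```text
time: 5.1
position: [0.5662, 0.0858, 0.1319]
tool_rot: [0.966, 0.257, 0.015, 0.019]
ft_force: [1.6, -8.2, 6.4]
grip_width: 0.0541
```

```bash
python3 bolt.py; python3 st.py
```

```text
(np.float64(35.300768017448455), np.float64(-37.3166118340246), 244.5) (np.float64(35.143625814211156), np.float64(-14.42320774828917), 244.0)
t 5.15 pos [0.5653 0.0873 0.1318] ang 29.79 box mm 4.7 -23.7 tip z 0.1098 F [ 1.13 -6.18  6.69] Fbox -2.04 -5.94 w 0.054
```

Emit:
carry_out:
  steps:
    - [[-0.68,1.0,-0.12],0,0.38]
    - [[-0.68,1.0,-0.12],0,0.38]

```text
time: 5.35
position: [0.5574, 0.1028, 0.1319]
tool_rot: [0.966, 0.258, 0.02, 0.024]
ft_force: [1.4, -8.4, 6.5]
grip_width: 0.0541
```

```bash
python3 bolt.py; python3 st.py
```

```text
(np.float64(35.300768017448455), np.float64(-37.3166118340246), 244.5) (np.float64(36.24104140714348), np.float64(3.8197685876673937), 263.5)
t 5.4 pos [0.5565 0.1042 0.1318] ang 29.98 box mm 5.4 -4.6 tip z 0.1098 F [ 1.75 -5.97  6.26] Fbox -1.4 -6.06 w 0.0539
```

Emit:
carry_out:
  steps:
    - [[-0.48,0.7,-0.12],0,0.38]
    - [[-0.4,0.55,-0.1],0,0.38]

```text
time: 5.6
position: [0.5525, 0.1131, 0.132]
tool_rot: [0.965, 0.26, 0.025, 0.028]
ft_force: [1.2, -7.7, 6.1]
grip_width: 0.0535
```

```bash
python3 bolt.py; python3 st.py
```

```text
(np.float64(35.300768017448455), np.float64(-37.3166118340246), 244.5) (np.float64(33.61825637458953), np.float64(15.22286820430583), 271.0)
t 5.65 pos [0.5521 0.1137 0.1319] ang 30.22 box mm 6.1 5.8 tip z 0.1099 F [ 1.78 -6.92  6.86] Fbox -1.84 -6.9 w 0.054
```

Emit:
carry_out:
  steps:
    - [[-0.3,0.45,-0.1],0,0.38]
    - [[-0.25,0.4,-0.1],0,0.38]

```text
time: 5.85
position: [0.5506, 0.1176, 0.132]
tool_rot: [0.964, 0.262, 0.028, 0.033]
ft_force: [2.9, -17.0, 6.8]
grip_width: 0.0536
```

```bash
python3 bolt.py; python3 st.py
```

```text
(np.float64(35.300768017448455), np.float64(-37.3166118340246), 244.5) (np.float64(34.16238810213259), np.float64(19.974086103932585), 265.5)
t 5.9 pos [0.5506 0.1176 0.132 ] ang 30.46 box mm 6.8 9.9 tip z 0.11 F [  1.05 -12.35   7.36] Fbox -5.13 -11.28 w 0.0539
```

The force rose to 17 N and the plate has moved 57 mm from its start, so the bolt is at its end stop. Next I back off a little and lift.

Emit:
carry_out:
  steps:
    - [[0.15,-0.3,-0.1],0,0.38]
    - [[0.1,-0.2,0],0,0.38]
    - [[0,0,1.0],0,0.38]
    - [[0,0,1.5],0,0.38]
    - [[0,0,2.5],0,0.38]
    - [[0,0,3],0,0.38]
    - [[0,0,3],0,0.38]
    - [[0,0,0],0,0.38]
    - [[0,0,0],0,0.38]

```text
time: 6.8
position: [0.5501, 0.1158, 0.2445]
tool_rot: [0.965, 0.259, 0.026, 0.029]
ft_force: [-0.6, 0.1, -0.4]
grip_width: 0.054
```

```bash
python3 bolt.py; python3 st.py; python3 - <<'E'
from h import *
from rig import cams
s=cams.camera("side"); s0=dict(np.load("side0.npz"))
for c in (s0,s):
    b=cv2.boxPoints(cv2.minAreaRect(blob(c,*YEL)[0])); print(b[np.argsort(b[:,1])].round(1).tolist())
p=s["pixels"][120:350,140:340]; cv2.imwrite("pics/s2.png",cv2.resize(p,None,fx=3,fy=2.6,interpolation=cv2.INTER_CUBIC)[:,:,::-1])
E
```

```text
(np.float64(35.300768017448455), np.float64(-37.3166118340246), 244.5) (np.float64(34.37628718643542), np.float64(21.427840213536207), 248.0)
t 6.85 pos [0.5504 0.1158 0.2446] ang 30.11 box mm 5.7 8.5 tip z 0.2226 F [0.51 0.96 0.74] Fbox 0.91 0.58 w 0.0542
[[255.3000030517578, 200.89999389648438], [277.0, 207.10000610351562], [240.1999969482422, 253.89999389648438], [261.79998779296875, 260.1000061035156]]
[[254.60000610351562, 200.89999389648438], [276.8999938964844, 207.3000030517578], [239.39999389648438, 254.1999969482422], [261.70001220703125, 260.6000061035156]]
```

View pics/s2.png

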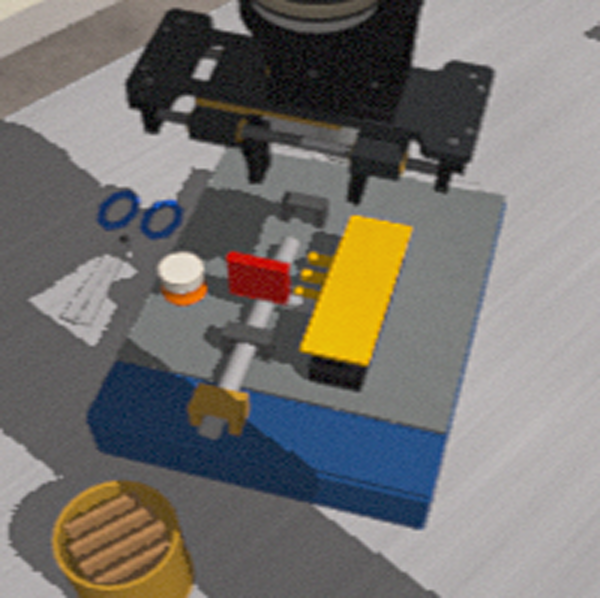

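The bolt passes through the brass keeper at crop (215,415). The bar's outline is back within about 0.8 px of its start, so it has sprung up. The pot, the scissors and tin_a are undisturbed, and the gripper is clear.

```bash
python3 -c "
from rig import robot
print(robot.hand_in())"
```

```text
the job is handed in; nothing more can be done
None
```

The blade box is locked and the job is handed in. I pressed the catch bar with one fingertip at about 6–7 N, around 9–10 mm down. The other fingertip then pushed the red plate until the bolt met its end stop. I backed off slightly and lifted straight up.

**Last checks:**
- **Bolt:** the side camera puts the plate 57–59 mm from its start, and the bolt shows through the brass keeper. The highest push force I read was about 17 N.
- **Catch bar:** its outline is back within about 0.8 px of its starting outline, where still being 12 mm down should shift it several pixels.
- **Bystanders:** tin_a, the orange pot and the scissors look undisturbed in the last picture, but I did not measure their positions. tin_b was outside that crop, so it was not rechecked; the fingers stayed over the box from the press on.
- **Gripper:** it is clear of everything, with the tips about 0.22 m up and force readings near zero.

**What was not exact:**
- **Positioning:** the arm overshot once by about 11 mm before descending, and I corrected it.
- **Press depth:** early in the push the catch briefly eased to about 6.4 mm with the bolt still back, and I pressed it down again before going on.
- **Tilt:** the tool leaned about 4–5° while pushing and stayed tilted, without harm.

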